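# Lock a ring holder into the spring socket and hold it home

### The arm

A 6-joint arm with a two-finger parallel gripper is mounted at the origin on the work surface. World frame = base frame: x ahead of the robot, y to its left, z up, the work surface at z = 0. Lengths are in m, angles in degrees, forces in N, time in s.
With the tool pointing down it reaches from about 0.3 to 0.75 m from the base axis. Payload 8.5 kg.
Tool frame: the origin (TCP) lies midway between the tips of the shut fingers; the grasp point (between the pads) lies 19 mm behind it; z points along the fingers, y is the line along which they close (so a half turn about z gives the same grasp; the last joint's range is limited). The gripper opens to 85 mm and grips with 20 to 120 N. Pads are 22 mm wide; open, the fingers measure 114 mm over their backs; the gripper's body (76 mm by 85 mm) begins 54 mm behind the grasp point. The pads swing forward as they close: fully open they stand 13 mm farther back than shut.
Start: joints at [-75.418, 21.807, 74.336, -0, 83.858, -12.336], TCP at [0.249, -0.49, 0.231] pointing down, gripper open.
Joint ranges: [-178.18, 178.18], [-50.72, 133.34], [12.68, 142.11], [-81.47, 261.47], [9.98, 163.14], [-165.26, 165.26]. Speed limits (degrees/s): [136.94, 136.94, 180, 180, 180, 180].

### API

Orientations are given as a 3x3 rotation matrix whose columns are the frame's x, y, z axes.
In Python, from rig import env, viewer, recognise, pinpoint gives the robot as it stands.
- The arm moves only by the tool move_arm, never from a script. Its argument "plan" is text: rows parted by semicolons, each of 7 numbers parted by spaces: the shift along the tool's x, y, z in m, then the turn, a rotation vector about the tool's x, y, z in rad, then the finger opening in m, from 0 to 0.0854. A call has 1 to 12 rows; each row shifts and turns the commanded pose from where the row before left it, along the tool's axes as they then stand; what a row does not reach is not made up. A row lasts 1/8 s, in which the tool goes at most 62.5 mm and 10.7 degrees, less where a joint would pass 70% of its speed; a pose out of reach is approached as far as the arm can. A call is refused whole if a number of a shift passes 0.0625 or a number of a turn 0.188, either way. A call with a gripper value outside its range is refused whole. The fingers move at their own pace and stop on an object; "grip_force" is the grip in N (left out, the last holds). Time passes only in rows, so rows that do not move let the fingers close. It gives the time, the measured TCP pose, the force, the opening and the grip force at its end, in the units of the state.
- env.observe(): the state, without advancing time (a new reading comes with each control period).
- viewer.get_image(name): name is "scene" or "top" or "wrist"; returns (picture, depth): 384x512x3 uint8, red, green, blue; 384x512 float32, m along the optical axis (not along the pixel's ray), 0 where there is no reading.
- viewer.calibration(name): a dict with "fx", "fy", "cx", "cy" (pixels), "k1" (the pictures are not rectified: a ray, as slopes to the right and down, at radius r is drawn at 1 + k1 r^2 times it, then the intrinsics apply), "R" (3x3) and "t" (3): a world point X has camera coordinates R X + t. Camera axes: x right, y down, z forward; pixel columns grow to the right and rows downward; lengths in m; the calibration is good to about 2 mm. A picture is of the moment at which its call begins: read the wrist's pose just before it. calibration takes no time and is no camera call; for the wrist camera it gives the pose at the moment of the call.
- env.close_job(): hands the job in; it is judged then, once.
Trained networks look in the newest picture that a camera, given by its name, has taken for a name from the list of things; names that differ only in an ending like _2 or _b are one class to them, and where a whole thing is asked for, a point or a joint stands for the part that bears it (a point fixed in the world has none). Each returns a list of dicts, best first, with "conf" (0 to 1); they miss things now and then, are a little off and sometimes report something else, mostly with a low value. They report only what shows in the picture. A call takes as long as a camera call. They do not tell look-alikes from the thing itself.
- recognise(camera, name): "extent" ([centre column, centre row, width, height] in pixels, round what is visible of it).
- pinpoint(camera, name): "pixel" ([column, row] in pixels: a listed point, or the origin of a listed thing).
The state is a dict: "time_s": time; "q": joint angles; "qvel": joint speeds; "joint_efforts": joint torques, N m; "position": TCP position; "tool_rot": TCP orientation; "ft_force": force on the tool from outside, world axes, zero at the start; "wrist_torque": the same for the moment, N m; "grip_width": finger opening in m; "gripper_force": force on a finger pad.
Only numpy, scipy, OpenCV 4.12 (cv2) and the standard library are available. Lean on these libraries where they do the work, as an engineer would, in place of code of your own. Each camera call takes 0.05 s, during which the arm holds its last target. There are 200 camera calls.

### The job

Take the ring holder (the one with the flat-sided wooden grip and a gold ring on top) out of its wooden stand, drop its two lugs into the slots of the steel spring socket, push it down against the spring and twist it a quarter turn clockwise seen from above. Finish while still gripping it upright, pressed fully home with its round shoulder down on the socket's top face and turned the full quarter, so that the side screw can be done up; do not let go. Leave the round-handled pusher, the small clear tin and the steel doming block undisturbed.

Things in the scene. Friction and masses are not known exactly. Their poses are not given: they have to be found in the camera images.
- holder: Ring holder, loose, 0.11-0.22 kg, upright in stand_a. Origin: centre of its underside, z up. Steel shank 18 mm dia, z 0-24 mm, nose tapered to 12 mm over the first 4 mm; two lugs along its +x and -x, 32 mm over both, 7 mm wide in y, z 4-10 mm; round shoulder 44 mm dia, z 24-29 mm; above it the flat-sided grip (point grip), and a ring to z 78 mm. Turned half round about z it is the same.
- grip (a point): Centre of the holder's wooden grip block, 41 mm above the holder's origin, axes as the holder's: 30 mm long in x (as the lugs), 16 mm thick in y, 24 mm high (holder z 29-53 mm). Pinch it across y from above with fingertips at holder z 32-34 mm; the small upright gold ring on it (in the x-z plane, 2.6 mm thick) then stands between the fingers.
- socket: Bayonet socket, fixed: steel block 80 x 80 x 50 mm, origin at the centre of its underside, z up. Bore of 22 mm dia in an 8 mm top plate, with two slots along its +x and -x, 11 mm wide, to 18 mm from the axis. The lugs clear the plate, and the holder can turn, once holder origin is under 32 mm above socket origin; fully home is 26 mm, shoulder on the top face. Brass screw sticks out 22 mm at +y.
- mouth (a point): Centre of the bore in the socket's top face, 50 mm above the socket's origin, same axes. 12 mm below it is the top of a spring plunger: 3 N at first touch, 0.5 N per mm more, 9 N with the holder home. The holder turns only clockwise seen from above, to a stop a little past the quarter turn. If the push is relaxed the spring lifts it 6 mm, lugs under the plate.
- stand_a: Fixed light wooden stand, 56 x 56 mm, 35 mm high, with a square well 36 mm wide; what it carries hangs in it by its shoulder, 11 mm above the stand's origin (centre of its underside). Holds the ring holder.
- stand_b: Same stand; holds the round-handled pusher.
- pusher: Bystander, loose: turned light-wood pusher with a round mushroom knob 36 mm across, 69 mm high, hanging in stand_b by its shoulder. Origin: centre of its underside.
- tin: Bystander, loose: small clear tin with white lid, 56 mm diameter, 40 mm high. Origin: centre of underside.
- block: Bystander, loose: steel doming cube, 45 mm. Origin: centre of underside.
Not all that is in view belongs to the job. What is shaped like the holder but blue or orange is not meant.

How it is judged (in metres and radians):
On the way, in this order (a step that is already met when the one before it is completed fails the run):
1. the holder is upright with its lugs in the socket's slots and has begun to press the spring (horizontal distance between holder and mouth below 0.004 m and angle between holder's own z axis and vertical below 0.1 rad and z of holder in the frame of socket below 0.0365 m and angle between the x axis of holder and the x axis of socket, either way round below 0.35 rad), for 0.05 s.
2. held down, it is turned a quarter turn with the lugs under the plate (horizontal distance between holder and mouth below 0.004 m and angle between holder's own z axis and vertical below 0.1 rad and z of holder in the frame of socket below 0.034 m and angle between the x axis of holder and the x axis of socket, either way round above 1.15 rad), for 0.2 s.
At the end, for the whole second after the job is handed in: Holder in the socket within 4 mm of its axis, upright within 0.1 rad, origin less than 28.5 mm above the socket's origin (shoulder within 2.5 mm of the top face), turned at least 1.15 rad from the slots, at rest, with the fingers still on it (over 3 N) (horizontal distance between holder and mouth below 0.004 m and angle between holder's own z axis and vertical below 0.1 rad and z of holder in the frame of socket below 0.0285 m and angle between the x axis of holder and the x axis of socket, either way round above 1.15 rad and contact force between the fingers and holder above 3 N and linear speed of holder below 0.02 m/s); the arm keeps its last pose, push and grip.
It fails at once if the pusher is disturbed (moved over 20 mm) (distance of pusher from where it was at the start of the episode above 0.02 m).
It fails at once if the tin is disturbed (moved over 20 mm) (distance of tin from where it was at the start of the episode above 0.02 m).
It fails at once if the doming block is disturbed (moved over 20 mm) (distance of block from where it was at the start of the episode above 0.02 m).
It also fails if it takes over 45 s, if anything falls off the work surface, if the arm or the gripper's body presses on something with over 40 N, if the wrist force passes 120 N, or if a joint passes its speed limit or range.

## Working session

There is one attempt and no reset: what is moved stays moved. The work goes in short steps, Python scripts to look and compute and a tool call to move; the robot and the scene stay as the last step left them, time stands still between calls to the robot, and variables do not carry over. Pictures are saved under pics/ and viewed, at most 10 in all, crops included, and the job is handed in when it is done.

Besides the shell and the picture viewer there is one more tool, called after "Call:" as name(argument=value, ...) on one line, values as JSON. move_arm: Moves the arm, as the interface text tells. Its arguments: {"type":"object","properties":{"plan":{"type":"string"},"grip_force":{"type":"number"}},"required":["plan"]}

```bash
ls; mkdir -p pics
cat > h.py <<'E'
import numpy as np, cv2
from rig import env, viewer, recognise, pinpoint
def px2ray(c,p):
    u=np.array([(p[0]-c['cx'])/c['fx'],(p[1]-c['cy'])/c['fy']]);s=u.copy()
    for _ in range(20): s=u/(1+c['k1']*(s@s))
    return np.array([s[0],s[1],1.])
def at_z(c,p,z):
    R=np.array(c['R']);t=np.array(c['t']);o=-R.T@t;d=R.T@px2ray(c,p)
    return o+d*(z-o[2])/d[2]
def at_d(c,p,dep):
    R=np.array(c['R']);t=np.array(c['t']);return R.T@(px2ray(c,p)*dep-t)
def cloud(c,dep):
    h,w=dep.shape;v,u=np.mgrid[0:h,0:w]
    a=np.stack([(u-c['cx'])/c['fx'],(v-c['cy'])/c['fy']],-1);s=a.copy()
    for _ in range(15): s=a/(1+c['k1']*(s**2).sum(-1,keepdims=True))
    P=np.concatenate([s,np.ones((h,w,1))],-1)*dep[...,None]
    return (P-np.array(c['t']))@np.array(c['R'])
def proj(c,X):
    x=np.array(c['R'])@X+np.array(c['t']);s=x[:2]/x[2];s=s*(1+c['k1']*(s@s))
    return np.array([s[0]*c['fx']+c['cx'],s[1]*c['fy']+c['cy']])
E
python3 - <<'E'
from h import *
for n in ('scene','top'):
    im,d=viewer.get_image(n);cv2.imwrite(f'pics/{n}1.png',im[...,::-1]);c=viewer.calibration(n)
    print(n,'cam',-np.array(c['R']).T@np.array(c['t']),c['k1'],c['fx'])
    for o in ('holder','grip','socket','mouth','stand_a','pusher','tin','block'):
        for r in pinpoint(n,o)[:4]:
            p=r['pixel'];i,j=int(round(p[1])),int(round(p[0]))
            print(o,np.round(p),round(r['conf'],2),np.round(at_z(c,p,{'grip':.052,'mouth':.05,'holder':.011}.get(o,0)),3))
np.savez('top.npz',im=im,d=d)
E
```

```text
pics
scene cam [ 0.95259583 -0.5127547   0.85283256] -0.14889890311613008 408.0564582584166
holder [184. 265.] 0.84 [ 0.575 -0.253  0.011]
holder [129. 214.] 0.82 [ 0.369 -0.236  0.011]
holder [153. 235.] 0.8 [ 0.461 -0.241  0.011]
grip [177. 257.] 0.72 [ 0.567 -0.261  0.052]
grip [150. 222.] 0.59 [ 0.453 -0.234  0.052]
grip [129. 206.] 0.58 [ 0.379 -0.235  0.052]
socket [234. 212.] 0.82 [ 0.567 -0.062  0.   ]
mouth [232. 196.] 0.86 [ 0.556 -0.054  0.05 ]
stand_a [155. 239.] 0.68 [ 0.467 -0.242  0.   ]
stand_a [278. 141.] 0.54 [0.51  0.216 0.   ]
pusher [278. 139.] 0.7 [0.508 0.222 0.   ]
tin [335. 187.] 0.93 [0.73  0.169 0.   ]
block [334. 185.] 0.67 [0.725 0.173 0.   ]
block [270. 269.] 0.57 [ 0.734 -0.137  0.   ]
top cam [4.88429768e-01 5.06955803e-04 9.91475997e-01] -0.14196170181415074 448.18239366375377
holder [364. 288.] 0.89 [ 0.362 -0.231  0.011]
holder [369. 197.] 0.73 [ 0.561 -0.246  0.011]
holder [366. 245.] 0.67 [ 0.456 -0.235  0.011]
grip [371. 292.] 0.64 [ 0.359 -0.234  0.052]
socket [285. 202.] 0.56 [ 0.555 -0.06   0.   ]
mouth [288. 198.] 0.76 [ 0.559 -0.063  0.05 ]
mouth [321. 121.] 0.48 [ 0.724 -0.139  0.05 ]
stand_a [369. 240.] 0.85 [ 0.468 -0.246  0.   ]
stand_a [161. 223.] 0.77 [0.51  0.216 0.   ]
pusher [160. 225.] 0.74 [0.505 0.219 0.   ]
tin [179. 130.] 0.57 [0.721 0.177 0.   ]
block [319. 119.] 0.95 [ 0.741 -0.142  0.   ]
```

Run:
```python
import cv2,numpy as np
a=cv2.imread('pics/top1.png')[150:330,240:420]; b=cv2.imread('pics/scene1.png')[160:300,90:290]
a=cv2.resize(a,(390,390),interpolation=2);b=cv2.resize(b,(400,280),interpolation=2)
o=np.zeros((390,800,3),np.uint8);o[:,:390]=a;o[:280,395:795]=b
cv2.imwrite('pics/crop1.png',o)
```

```text
(no output)
```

View pics/top1.png

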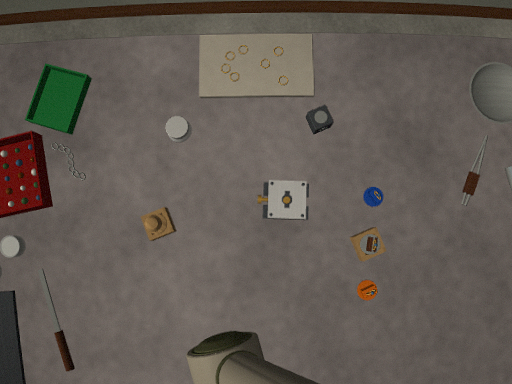

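View pics/crop1.png

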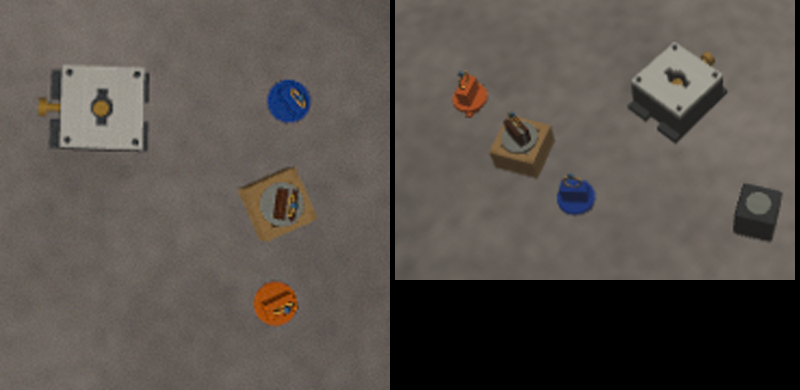

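Three lookalikes in the top view: blue (373,196), orange (367,290), and brown wood on steel hanging in the wooden stand (368,243). The brown one is the one meant: it has a wooden grip and gold ring and sits in the stand, which the crop confirms. The socket is at (287,199) with its screw to the left (+y). Next I'll move the wrist camera over the holder.

Run:
```python
from h import *
s=env.observe();print(s['time_s'],s['position'],np.round(s['tool_rot'],3),s['grip_width'],s['ft_force'])
c=viewer.calibration('wrist');R=np.array(c['R']);T=np.array(s['tool_rot'])
print('cam in tool',T.T@(-R.T@c['t']-np.array(s['position'])),'\n',np.round(T.T@R.T,3),c['fx'])
print('needed shift to hover holder', T.T@(np.array([.459,-.238,.20])-s['position']))
```

```text
0.9 [ 0.24898616 -0.49039158  0.23134469] [[ 0.892  0.453  0.   ]
 [ 0.453 -0.892 -0.   ]
 [-0.     0.    -1.   ]] 0.08557592189703614 [-0.02626357  0.68844563  0.28529721]
cam in tool [ 0.07132798  0.0003219  -0.14269778] 
 [[-0.001 -0.96  -0.279]
 [ 1.    -0.001 -0.   ]
 [-0.    -0.279  0.96 ]] 288.6973004929206
needed shift to hover holder [ 0.30152215 -0.12997075  0.03133386]
```

Call:
move_arm(plan="0.0375 -0.016 0.003 0 0 0 0.085;0.0375 -0.016 0.003 0 0 0 0.085;0.0375 -0.016 0.003 0 0 0 0.085;0.0375 -0.016 0.003 0 0 0 0.085;0.0375 -0.016 0.003 0 0 0 0.085;0.0375 -0.016 0.003 0 0 0 0.085;0.0375 -0.016 0.003 0 0 0 0.085;0.0375 -0.018 0.003 0 0 0 0.085;0 0 0 0 0 0 0.085;0 0 0 0 0 0 0.085")

```text
time_s: 2.15
position: [0.4575, -0.2389, 0.2074]
tool_rot: [[0.892, 0.453, -0.0], [0.453, -0.892, -0.0], [-0.0, 0.0, -1.0]]
ft_force: [-0.9, 0.0, -0.6]
grip_width: 0.0852
gripper_force: 0.0
```

Run:
```python
from h import *
s=env.observe();print(s['time_s'],s['position'],np.round(s['tool_rot'],3))
c=viewer.calibration('wrist');im,d=viewer.get_image('wrist');cv2.imwrite('pics/w1.png',im[...,::-1])
np.savez('w1.npz',im=im,d=d,**{k:np.array(v) for k,v in c.items()})
for o,z in (('holder',.011),('grip',.052),('stand_a',0)):
    for r in pinpoint('wrist',o)[:3]: print(o,np.round(r['pixel']),round(r['conf'],2),at_z(c,r['pixel'],z))
P=cloud(c,d)
m=(np.hypot(P[...,0]-.462,P[...,1]+.238)<.05)&(d>0)
print(np.histogram(P[m][:,2],bins=np.arange(-.01,.1,.004)))
```

```text
2.15 [ 0.45750591 -0.2389388   0.20736141] [[ 0.892  0.453 -0.   ]
 [ 0.453 -0.892 -0.   ]
 [-0.     0.    -1.   ]]
holder [253. 167.] 0.87 [ 0.4622069 -0.2366422  0.011    ]
holder [307.  91.] 0.86 [ 0.56562158 -0.25125647  0.011     ]
holder [217. 230.] 0.71 [ 0.36838938 -0.232843    0.011     ]
grip [314.  92.] 0.94 [ 0.56249096 -0.25208384  0.052     ]
grip [254. 176.] 0.93 [ 0.46126103 -0.23773357  0.052     ]
grip [211. 245.] 0.72 [ 0.36722354 -0.23101708  0.052     ]
stand_a [257. 166.] 0.94 [ 0.46357351 -0.24104453  0.        ]
stand_a [255. 176.] 0.5 [ 4.50843502e-01 -2.44903323e-01  5.55111512e-17]
(array([   0,   12, 2430,   27,   29,   27,   22,   20,   25,   30,  127,
       1140,  660,   19,   19,   18,   19,   24,  351,   11,    2,   12,
         17,   16,   39,    0,    0]), array([-0.01 , -0.006, -0.002,  0.002,  0.006,  0.01 ,  0.014,  0.018,
        0.022,  0.026,  0.03 ,  0.034,  0.038,  0.042,  0.046,  0.05 ,
        0.054,  0.058,  0.062,  0.066,  0.07 ,  0.074,  0.078,  0.082,
        0.086,  0.09 ,  0.094,  0.098]))
```

View pics/w1.png

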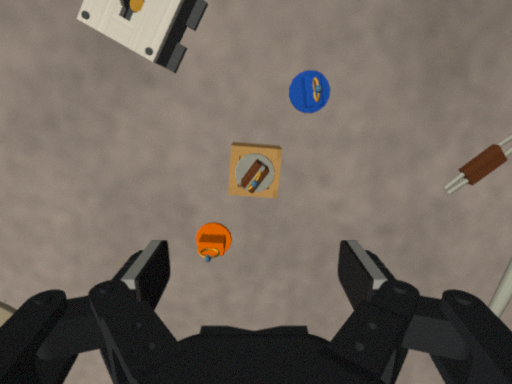

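The wrist picture shows the brown holder in its stand at (255,174), blue at (310,92) and orange at (213,241). I'll fit the pose from the depth layers.

```bash
cat >> h.py <<'E'
def rect(Q):
    r=cv2.minAreaRect((Q*1000).astype(np.float32)); b=cv2.boxPoints(r)
    e=b[1]-b[0],b[2]-b[1]; l=max(e,key=np.linalg.norm)
    return np.array(r[0])/1000,sorted(np.linalg.norm(x) for x in e),np.degrees(np.arctan2(l[1],l[0]))
E
python3 - <<'E'
from h import *
f=np.load('w1.npz');P=cloud(f,f['d']);d=f['d']
m=(np.hypot(P[...,0]-.462,P[...,1]+.238)<.05)&(d>0)
Q=P[m&(abs(P[...,2]-.064)<.0025)];Q=Q[np.hypot(*(Q[:,:2]-np.median(Q[:,:2],0)).T)<.02];print('top',len(Q),rect(Q[:,:2]),Q.mean(0))
w,v=np.linalg.eigh(np.cov(Q[:,:2].T));print('pca',np.degrees(np.arctan2(v[1,1],v[0,1])),np.sqrt(w*12))
for lo,hi in((.0375,.044),(.032,.0375)):
    Q=P[m&(P[...,2]>lo)&(P[...,2]<hi)];print(lo,len(Q),Q.mean(0),rect(Q[:,:2]))
Q=P[m&(P[...,2]>.08)];print('ring top',Q.mean(0),rect(Q[:,:2]))
# socket slot: in top view
f=np.load('top.npz');c=viewer.calibration('top');P=cloud(c,f['d'])
m=(np.hypot(P[...,0]-.557,P[...,1]+.062)<.055)&(abs(P[...,2]-.05)<.006);Q=P[m];print('sock',Q.mean(0),rect(Q[:,:2]))
s=env.observe();print(np.degrees(np.arctan2(s['tool_rot'][1][0],s['tool_rot'][0][0])),s['q'])
E
```

```text
top 360 (array([ 0.46176337, -0.23781557]), [np.float32(16.041584), np.float32(30.604025)], np.float32(-9.654348)) [ 0.46321649 -0.23715077  0.06388652]
pca 167.48974269592165 [0.01667285 0.03122192]
0.0375 678 [ 0.46520106 -0.23609211  0.03999375] (array([ 0.46232736, -0.23772281]), [np.float32(42.496174), np.float32(42.59827)], np.float32(-68.4746))
0.032 1250 [ 0.4635165  -0.23708777  0.03496978] (array([ 0.46183289, -0.23796097]), [np.float32(56.17446), np.float32(56.42764)], np.float32(22.139734))
ring top [ 0.46943592 -0.23383499  0.28269543] (array([ 0.46286902, -0.23765204]), [np.float32(33.809364), np.float32(99.4016)], np.float32(-63.173046))
sock [ 0.556135   -0.06073199  0.05064089] (array([ 0.5563313 , -0.06070868]), [np.float32(80.09877), np.float32(80.10864)], np.float32(87.33047))
26.840087802034294 [-4.07955380e+01  1.95332291e+01  8.20602122e+01 -3.48585172e-03
  7.84014283e+01  2.23650748e+01]
```

Call:
move_arm(plan="0 0 0 0 0 -0.185 0.085;0 0 0 0 0 -0.185 0.085;0 0 0 0 0 -0.185 0.085;0 0 0 0 0 -0.185 0.085;0 0 0 0 0 -0.185 0.085;0 0 0 0 0 -0.185 0.085;0 0 0 0 0 -0.185 0.085;0 0 0 0 0 -0.185 0.085;0 0 0 0 0 -0.185 0.085;0 0 0 0 0 -0.185 0.085;0 0 0 0 0 -0.185 0.085;0 0 0 0 0 -0.185 0.085")

```text
time_s: 3.85
position: [0.4573, -0.2392, 0.2074]
tool_rot: [[-0.902, 0.432, -0.0], [0.432, 0.902, -0.0], [-0.0, -0.0, -1.0]]
ft_force: [-0.3, 0.0, -0.0]
grip_width: 0.085
gripper_force: 0.0
```

Call:
move_arm(plan="0 0 0.02 0 0 -0.14 0.085;0 0 0.03 0 0 -0.14 0.085;0 0 0 0 0 0 0.085;0 0 0 0 0 0 0.085")

```text
time_s: 4.35
position: [0.4579, -0.2393, 0.1584]
tool_rot: [[-0.985, 0.174, 0.001], [0.174, 0.985, -0.001], [-0.001, -0.001, -1.0]]
ft_force: [-0.4, 0.0, 0.2]
grip_width: 0.0849
gripper_force: 0.0
```

```bash
cat > hold.py <<'E'
from h import *
s=env.observe();T=np.array(s['tool_rot']);print(s['time_s'],s['position'],np.round(T,3).tolist(),s['q'],s['ft_force'])
c=viewer.calibration('wrist');im,d=viewer.get_image('wrist');cv2.imwrite('pics/w2.png',im[...,::-1])
P=cloud(c,d)
m=(np.hypot(P[...,0]-.462,P[...,1]+.238)<.05)&(d>0)
Q=P[m&(abs(P[...,2]-.064)<.003)];Q=Q[np.hypot(*(Q[:,:2]-np.median(Q[:,:2],0)).T)<.02];r=rect(Q[:,:2]);print('top',len(Q),r,Q.mean(0))
w,v=np.linalg.eigh(np.cov(Q[:,:2].T));print('pca',np.degrees(np.arctan2(v[1,1],v[0,1])),np.sqrt(w*12))
Q=P[m&(P[...,2]>.0375)&(P[...,2]<.044)];print(len(Q),rect(Q[:,:2]))
print('tool yaw',np.degrees(np.arctan2(T[1,0],T[0,0])),'shift',T.T@(np.r_[r[0],.044]-s['position']))
E
python3 hold.py
```

```text
4.35 [ 0.45787728 -0.23928733  0.15838112] [[-0.985, 0.174, 0.001], [0.174, 0.985, -0.001], [-0.001, -0.001, -1.0]] [-4.07376257e+01  2.23388213e+01  8.65485271e+01 -1.16383543e-04
  7.10276713e+01 -1.20710959e+02] [-0.36034399  0.04876434  0.23810943]
top 486 (array([ 0.46093771, -0.23848128]), [np.float32(15.33997), np.float32(30.310398)], np.float32(-9.18365)) [ 0.45930532 -0.2379994   0.0639349 ]
pca 170.05657454365647 [0.01711931 0.03123339]
980 (array([ 0.459746  , -0.23787436]), [np.float32(40.856857), np.float32(42.416317)], np.float32(79.47529))
tool yaw 169.97339845350936 shift [-0.0027276   0.00141342  0.11438365]
```

Call:
move_arm(plan="-0.003 0.001 0.02 0 0 0 0.085;0 0 0.025 0 0 0 0.06;0 0 0.025 0 0 0 0.05;0 0 0.02 0 0 0 0.05;0 0 0.014 0 0 0 0.05;0 0 0.010 0 0 0 0.05;0 0 0 0 0 0 0.05;0 0 0 0 0 0 0.05")

```text
time_s: 5.4
position: [0.4611, -0.2385, 0.0439]
tool_rot: [[-0.985, 0.171, 0.001], [0.171, 0.985, -0.001], [-0.001, -0.001, -1.0]]
ft_force: [-0.3, 0.3, -0.3]
grip_width: 0.0498
gripper_force: 0.0
```

```bash
python3 hold.py
```

```text
5.4 [ 0.4610727  -0.23845228  0.04393673] [[-0.985, 0.171, 0.001], [0.171, 0.985, -0.001], [-0.001, -0.001, -1.0]] [-4.04297541e+01  3.13367115e+01  9.41252185e+01  6.64819739e-04
  5.44688273e+01 -1.20580147e+02] [-0.29252766  0.26704956 -0.29341056]
top 1576 (array([ 0.46094125, -0.23833031]), [np.float32(15.803318), np.float32(30.63423)], np.float32(-9.263879)) [ 0.45872965 -0.23781267  0.06395888]
pca 171.13866833768074 [0.01705183 0.02994687]
2603 (array([ 0.45997525, -0.23804852]), [np.float32(41.635456), np.float32(43.71901)], np.float32(80.36156))
tool yaw 170.15002531901624 shift [ 1.50312919e-04  9.76501274e-05 -6.34851023e-05]
```

Call:
move_arm(plan="0 0 0 0 0 0 0.01;0 0 0 0 0 0 0;0 0 0 0 0 0 0;0 0 0 0 0 0 0;0 0 0 0 0 0 0;0 0 0 0 0 0 0", grip_force=60)

```text
time_s: 6.2
position: [0.4609, -0.2383, 0.0438]
tool_rot: [[-0.985, 0.171, 0.001], [0.171, 0.985, -0.001], [-0.001, -0.0, -1.0]]
ft_force: [-0.8, 0.5, 5.6]
grip_width: 0.015
gripper_force: 59.1
```

Call:
move_arm(plan="0 0 -0.01 0 0 0 0;0 0 -0.02 0 0 0 0;0 0 -0.03 0 0 0 0;0 0 -0.03 0 0 0 0;0 0 -0.01 0 0 0 0;0 0 0 0 0 0 0;0 0 0 0 0 0 0")

```text
time_s: 7.08
position: [0.4603, -0.2378, 0.1421]
tool_rot: [[-0.985, 0.171, -0.002], [0.171, 0.985, 0.002], [0.002, 0.001, -1.0]]
ft_force: [-0.9, -0.3, -2.3]
grip_width: 0.0148
gripper_force: 58.6
```

Run:
```python
from h import *
s=env.observe();T=np.array(s['tool_rot']);print(s['position'],s['grip_width'],s['gripper_force'],s['ft_force'])
c=viewer.calibration('wrist');im,d=viewer.get_image('wrist');cv2.imwrite('pics/w3.png',im[...,::-1])
P=(cloud(c,d)-s['position'])@T   # tool frame
m=(d>0)&(np.hypot(P[...,0],P[...,1])<.03)
print(np.histogram(P[m][:,2],bins=np.arange(-.06,.06,.004)))
for a,b in ((-.024,-.017),(.001,.008)):
  Q=P[m&(P[...,2]>a)&(P[...,2]<b)]
  if len(Q): print(len(Q),Q.mean(0),Q.min(0),Q.max(0))
c=viewer.calibration('top');im,d=viewer.get_image('top')
P=cloud(c,d);m=(np.hypot(P[...,0]-.557,P[...,1]+.062)<.055)&(abs(P[...,2]-.05)<.006);Q=P[m];r=rect(Q[:,:2]);print('sock',len(Q),r)
cv2.imwrite('pics/x.png',cv2.resize(im[170:230,255:325,::-1],(700,600),interpolation=2))
print(c['cx'],[proj(c,np.r_[r[0],.05])])
```

```text
[ 0.46030124 -0.23780819  0.14214734] 0.014834958253341364 58.575196266174316 [-0.89952097 -0.2512007  -2.30024608]
(array([ 464, 1193,  665,  966,  488,  678,  261,  292,  286, 1246,  759,
        279,  253,  183,   94,  797,  531,    4,    0,    0,    0,   16,
          1,    0,    0,    0,    0,    0,    0]), array([-6.00000000e-02, -5.60000000e-02, -5.20000000e-02, -4.80000000e-02,
       -4.40000000e-02, -4.00000000e-02, -3.60000000e-02, -3.20000000e-02,
       -2.80000000e-02, -2.40000000e-02, -2.00000000e-02, -1.60000000e-02,
       -1.20000000e-02, -8.00000000e-03, -4.00000000e-03,  5.55111512e-17,
        4.00000000e-03,  8.00000000e-03,  1.20000000e-02,  1.60000000e-02,
        2.00000000e-02,  2.40000000e-02,  2.80000000e-02,  3.20000000e-02,
        3.60000000e-02,  4.00000000e-02,  4.40000000e-02,  4.80000000e-02,
        5.20000000e-02,  5.60000000e-02]))
1930 [ 3.47252885e-03 -9.82872615e-05 -2.02969276e-02] [-0.01535348 -0.02100234 -0.02397677] [ 0.01530552  0.02109547 -0.0170023 ]
1311 [ 1.31519412e-02 -8.82084829e-05  3.94817241e-03] [ 0.00065718 -0.02153699  0.00104791] [0.02178948 0.02143595 0.00788235]
sock 1319 (array([ 0.55653265, -0.06053151]), [np.float32(80.00969), np.float32(80.16192)], np.float32(-2.2681062))
256.7132609270708 [array([286.44394813, 199.25228478])]
```

View pics/w3.png

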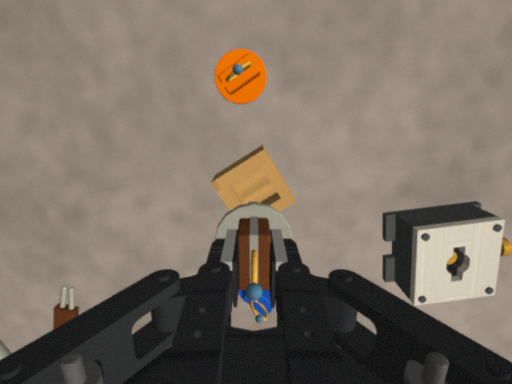

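The holder is held square between the pads at (254,250). The socket shows at (455,255) with its slot nearly vertical. Next I'll move to a spot where the wrist camera sees the socket unobstructed.

Call:
move_arm(plan="-0.0206 0.0336 0 0 0 0 0;-0.0206 0.0336 0 0 0 0 0;-0.0206 0.0336 0 0 0 0 0;-0.0206 0.0336 0 0 0 0 0;-0.0206 0.0336 0 0 0 0 0;-0.0206 0.0336 0 0 0 0 0;0 0 0 0 0 -0.133 0;0 0 0 0 0 0 0;0 0 0 0 0 0 0")

```text
time_s: 8.3
position: [0.6167, -0.061, 0.1429]
tool_rot: [[-0.999, 0.042, -0.001], [0.042, 0.999, 0.0], [0.001, 0.0, -1.0]]
ft_force: [0.2, -0.2, -1.9]
grip_width: 0.0145
gripper_force: 58.8
```

```bash
cat > sock.py <<'E'
from h import *
s=env.observe();T=np.array(s['tool_rot']);print(s['time_s'],s['position'],np.round(T,4).tolist(),s['ft_force'],s['gripper_force'])
c=viewer.calibration('wrist');im,d=viewer.get_image('wrist');cv2.imwrite('pics/w4.png',im[...,::-1])
P=cloud(c,d);print('mouth',[(np.round(r['pixel']),round(r['conf'],2),at_z(c,r['pixel'],.05)) for r in pinpoint('wrist','mouth')[:2]])
m=(np.hypot(P[...,0]-.5565,P[...,1]+.0605)<.065)&(abs(P[...,2]-.05)<.006)&(d>0);Q=P[m];r=rect(Q[:,:2]);print('sock',len(Q),r,Q[:,2].mean())
# bore/slot points: pixels below plate near centre
h=(np.hypot(P[...,0]-r[0][0],P[...,1]-r[0][1])<.022)&(d>0)&(P[...,2]<.0485)
# project the hole pixels to plane z=.05
v,u=np.nonzero(h);H=np.array([at_z(c,(a,b),.05)[:2] for a,b in zip(u,v)])
print('hole',len(H),H.mean(0),rect(H))
print('tool yaw',np.degrees(np.arctan2(T[1,0],T[0,0])),'shift',T.T@(np.r_[r[0],.05]-s['position']))
Pt=(P-s['position'])@T
g=(d>0)&(np.hypot(Pt[...,0],Pt[...,1])<.03)&(Pt[...,2]>.001)&(Pt[...,2]<.008);Q=Pt[g];print('shoulder',Q.min(0),Q.max(0))
E
python3 sock.py
```

```text
8.3 [ 0.6167096  -0.06101533  0.14291331] [[-0.9991, 0.0418, -0.0008], [0.0418, 0.9991, 0.0002], [0.0008, 0.0002, -1.0]] [ 0.17928342 -0.17002425 -1.90355514] 58.76517713069916
mouth [(array([252., 125.]), 0.88, array([ 0.5583232 , -0.05987049,  0.05      ]))]
sock 9517 (array([ 0.55867383, -0.06144125]), [np.float32(80.03877), np.float32(80.63313)], np.float32(87.52914)) 0.05014157772723844
hole 868 [ 0.55850933 -0.06149859] (array([ 0.55597522, -0.05865177]), [np.float32(35.476883), np.float32(38.401066)], np.float32(21.992178))
tool yaw 177.60664037689583 shift [ 0.05788924 -0.00286764  0.09296143]
shoulder [ 0.00061754 -0.02167422  0.00100397] [0.02183772 0.02136514 0.00789382]
```

View pics/w4.png

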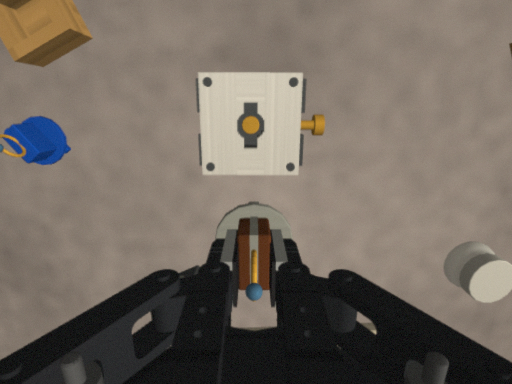

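The socket is at (251,125) with slots along the tool x axis. The screw is to the right (+y). Now above the mouth, then down.

Call:
move_arm(plan="0.02 -0.001 0 0 0 0 0;0.02 -0.001 0 0 0 0 0;0.018 -0.001 0 0 0 0 0;0 0 0.02 0 0 0 0;0 0 0.02 0 0 0 0;0 0 0.01 0 0 0 0;0 0 0 0 0 0 0;0 0 0 0 0 0 0")

```text
time_s: 9.4
position: [0.5593, -0.0616, 0.094]
tool_rot: [[-0.999, 0.039, 0.001], [0.039, 0.999, -0.0], [-0.001, -0.0, -1.0]]
ft_force: [-0.4, 0.5, -0.9]
grip_width: 0.0148
gripper_force: 58.8
```

Run:
```python
from h import *
s=env.observe();T=np.array(s['tool_rot']);print(s['time_s'],s['position'],s['ft_force'])
c=viewer.calibration('wrist');im,d=viewer.get_image('wrist');P=(cloud(c,d)-s['position'])@T
w=cloud(c,d);m=(d>0)&(abs(w[...,2]-.05)<.003)&(np.hypot(P[...,0],P[...,1])<.07);Q=P[m];print('plate in tool',Q.min(0),Q.max(0),rect(Q[:,:2]))
g=(d>0)&(np.hypot(P[...,0],P[...,1])<.03)&(P[...,2]>.001)&(P[...,2]<.008);Q=P[g];print('shoulder',Q.min(0),Q.max(0))
```

```text
9.4 [ 0.5593264  -0.06164663  0.0940431 ] [-0.36459536  0.52545694 -0.87961025]
plate in tool [-0.03955247 -0.04029393  0.04100397] [0.04117195 0.04049019 0.04695209] (array([0.00072918, 0.00011294]), [np.float32(80.518234), np.float32(80.557625)], np.float32(0.29079273))
shoulder [ 0.00097527 -0.02148558  0.00106478] [0.02159447 0.0213553  0.00787521]
```

Call:
move_arm(plan="0.0009 0 0 0 0 0 0;0 0 0.006 0 0 0 0;0 0 0.006 0 0 0 0;0 0 0.005 0 0 0 0;0 0 0.003 0 0 0 0;0 0 0 0 0 0 0;0 0 0 0 0 0 0")

```text
time_s: 10.32
position: [0.5581, -0.0614, 0.0735]
tool_rot: [[-0.999, 0.039, 0.0], [0.039, 0.999, -0.0], [-0.0, -0.0, -1.0]]
ft_force: [0.7, -0.1, -0.6]
grip_width: 0.0147
gripper_force: 58.8
```

Call:
move_arm(plan="0 0 0.003 0 0 0 0;0 0 0.003 0 0 0 0;0 0 0.003 0 0 0 0;0 0 0 0 0 0 0;0 0 0.002 0 0 0 0;0 0 0.002 0 0 0 0;0 0 0 0 0 0 0")

```text
time_s: 11.2
position: [0.5583, -0.0615, 0.0605]
tool_rot: [[-0.999, 0.039, 0.001], [0.039, 0.999, -0.0], [-0.001, -0.0, -1.0]]
ft_force: [-1.0, -0.5, 6.5]
grip_width: 0.0147
gripper_force: 59.7
```

Call:
move_arm(plan="0 0 0.001 0 0 0 0;0 0 0.001 0 0 0 0;0 0 0 0 0 0 0")

```text
time_s: 11.58
position: [0.5583, -0.0615, 0.0588]
tool_rot: [[-0.999, 0.039, 0.001], [0.039, 0.999, -0.0], [-0.001, -0.0, -1.0]]
ft_force: [-1.1, 0.5, 7.7]
grip_width: 0.0148
gripper_force: 60.1
```

Call:
move_arm(plan="0 0 0 0 0 0.14 0;0 0 0 0 0 0.14 0;0 0 0 0 0 0.14 0;0 0 0 0 0 0.14 0;0 0 0 0 0 0.14 0;0 0 0 0 0 0 0")

```text
time_s: 12.32
position: [0.5585, -0.0616, 0.0588]
tool_rot: [[-0.738, 0.675, 0.001], [0.675, 0.738, -0.001], [-0.001, 0.001, -1.0]]
ft_force: [0.2, 0.4, 6.5]
grip_width: 0.0148
gripper_force: 60.0
```

Run:
```python
from h import *
s=env.observe();T=np.array(s['tool_rot']);print(s['wrist_torque'],s['q'],s['ft_force'])
c=viewer.calibration('wrist');im,d=viewer.get_image('wrist');P=(cloud(c,d)-s['position'])@T
g=(d>0)&(np.hypot(P[...,0],P[...,1])<.02)&(P[...,2]>-.024)&(P[...,2]<-.017);Q=P[g];print('grip top',rect(Q[:,:2]),Q[:,2].mean())
g=(d>0)&(np.hypot(P[...,0],P[...,1])<.03)&(P[...,2]>.001)&(P[...,2]<.007);Q=P[g];print('shoulder',Q.min(0),Q.max(0),np.median(Q[:,2]))
g=(d>0)&(np.hypot(P[...,0],P[...,1])>.03)&(np.hypot(P[...,0],P[...,1])<.05)&(P[...,2]>.004)&(P[...,2]<.015);print('plate z',np.median(P[g][:,2]))
```

```text
[ 0.01893719  0.04045939 -0.00800541] [-1.83641162e+01  3.32944126e+01  8.62886244e+01 -3.48085224e-03
  6.03322383e+01 -6.59411445e+01] [0.16478329 0.35251487 6.5373144 ]
grip top (array([0.00132983, 0.0029283 ]), [np.float32(32.946907), np.float32(33.052082)], np.float32(-29.670757)) -0.020350010389037995
shoulder [-0.00415028 -0.02969948  0.00101074] [0.02625791 0.02174923 0.00699986] 0.003795597012057294
plate z 0.008625483552486683
```

Call:
move_arm(plan="0 0 0 0 0 0.14 0;0 0 0 0 0 0.14 0;0 0 0 0 0 0.14 0;0 0 0 0 0 0.14 0;0 0 0 0 0 0.14 0;0 0 0 0 0 0.14 0;0 0 0 0 0 0.03 0;0 0 0.0005 0 0 0 0;0 0 0 0 0 0 0;0 0 0 0 0 0 0")

```text
time_s: 13.62
position: [0.5585, -0.0616, 0.0588]
tool_rot: [[0.038, 0.999, 0.002], [0.999, -0.038, -0.001], [-0.001, 0.002, -1.0]]
ft_force: [-0.8, 0.2, 10.9]
grip_width: 0.0143
gripper_force: 60.6
```

Run:
```python
from h import *
s=env.observe();T=np.array(s['tool_rot']);print(s['wrist_torque'],s['position'],np.degrees(np.arctan2(T[1,0],T[0,0])),s['ft_force'],s['gripper_force'])
c=viewer.calibration('wrist');im,d=viewer.get_image('wrist');cv2.imwrite('pics/w5.png',im[...,::-1]);P=(cloud(c,d)-s['position'])@T
g=(d>0)&(np.hypot(P[...,0],P[...,1])<.03)&(P[...,2]>.001)&(P[...,2]<.0063);Q=P[g];print('shoulder',np.median(Q[:,2]))
g=(d>0)&(np.hypot(P[...,0],P[...,1])>.03)&(np.hypot(P[...,0],P[...,1])<.05)&(P[...,2]>.004)&(P[...,2]<.015);Q=P[g];print('plate',np.median(Q[:,2]),rect(Q[:,:2]))
```

```text
[ 0.06454243  0.2736932  -0.01843742] [ 0.55854373 -0.06161548  0.0587797 ] 87.82357634757882 [-0.78468854  0.244793   10.90253702] 60.63437819480896
shoulder 0.003780658334189795
plate 0.008697119467607794 (array([8.01086426e-05, 2.76878357e-04]), [np.float32(80.760765), np.float32(81.18808)], np.float32(0.40330073))
```

View pics/w5.png

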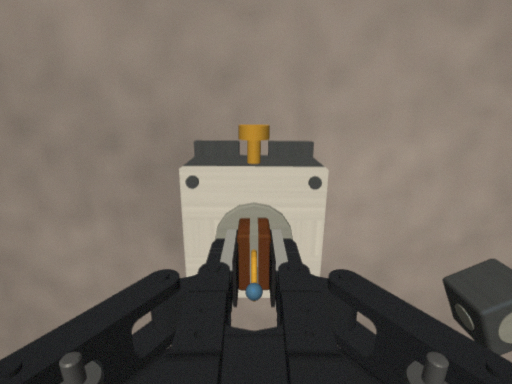

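The holder is seated: its shoulder is flush on the plate and the grip at (254,252) points at the screw (254,140), so it has turned the full quarter. Contact force rose when I pressed, with no further travel. Handing in.

```bash
python3 -c "
from rig import env
print(env.close_job())"
```

```text
the job is handed in; nothing more can be done
None
```

I handed the job in with the ring holder in the spring socket, turned about 90° clockwise, its shoulder down on the top face and still gripped at about 60 N; the hand-in call returned no verdict, and I sent the arm nowhere near the pusher, tin or doming block.

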